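# Park the toy fire truck in the push-to-open station

### The job

Press the brass knob on the roof of the wooden toy fire station so that its hidden parking tray springs out of the front, then pick up the wooden fire truck and set it down in the tray, standing on its wheels. Put it down rather than dropping it in, and leave the tray out with the truck in it.

Things in the scene. Friction and masses are not known exactly. Their poses are not given: they have to be found in the camera images.
- truck: Painted pine fire truck: cab, ladder on its back, four fixed wheels (it slides). 80 mm long (x, nose to +x), 36 wide with flat flanks 14 to 36 mm above its underside, 42 high, 0.08 to 0.17 kg. Origin: centre of its underside, z up; starts on the table, on either side of the station. An arch block, two bears and a spinning top nearby play no part.
- knob_top (a point): Centre of the top of the round brass push knob, 32 mm across, 20 mm above the station's flat roof (roof 70 mm above the table; the gear wheels on it are fixed, 6 mm high). It springs straight down at most 8 mm, 5 N fully down; the latch lets the tray go about 6 mm down (4 N). Station: fixed wooden box, 150 mm deep (x), 166 wide (y), axes as tray_floor.
- tray_floor (a point): Centre of the top of the tray's floor, 12 mm above the table; moves with the tray. x points from the station's front to its back, z up; the tray slides out along -x. Inside 100 mm (x) by 130 (y); side and rear walls 22 mm above the floor, 6 thick, front panel 42 above it. Shut, it is hidden under the roof; fully out, it is open to above and this point is 48 mm before the front.
- tray (a joint): How far the tray is out, m: 0 shut and latched, 0.105 fully out at its stop. The front is flush and has no handle. Once unlatched a weak spring (1 N falling to 0.3 N) drives it out in about a second and keeps it out, also after the knob is let go.
Things that resemble listed ones, but are neither listed nor needed, are in the scene too. There is more than one size of the part that bears knob_top; the job needs the smaller.

How it is judged:
By the outcome, as a careful person would: the job done as asked, in the order asked, and still so for the second after the job is handed in, with the robot touching nothing.
It also fails if it takes over 51 s, if anything falls off the work surface, if the arm or the gripper's body presses on something with over 40 N, if the wrist force passes 120 N, or if a joint passes its speed limit or range.

### The arm

A 6-joint arm with a two-finger parallel gripper is mounted at the origin on the work surface. World frame = base frame: x ahead of the robot, y to its left, z up, the work surface at z = 0. Lengths are in m, angles in rad, forces in N, time in s.
With the tool pointing down it reaches from about 0.3 to 0.875 m from the base axis. Payload 4.2 kg.
Tool frame: the origin (TCP) lies on the front face of the gripper's body, between the roots of the fingers; the fingertips stand 73 mm ahead of it and the grasp point (between the pads) lies 54 mm ahead of it (manip.finger_overhang is the distance from the TCP to the fingertips, in m); z points along the fingers, y is the direction in which the jaws open and shut (so a half turn about z gives the same grasp; the last joint's range is limited). The gripper opens to 85 mm and grips with 20 to 120 N. Pads are 22 mm wide; open, the fingers measure 114 mm over their backs; the gripper's body (76 mm by 85 mm) begins 54 mm behind the grasp point. The pads swing forward as they close: fully open they stand 13 mm farther back than shut.
Start: joints at [-1.361, 0.32, 1.565, -0, 1.257, -0.02], TCP at [0.131, -0.56, 0.304] pointing down, gripper open.
Joint ranges: [-3.11, 3.11], [-0.84, 2.01], [0.21, 2.61], [-1.34, 4.49], [0.05, 2.63], [-2.56, 2.56]. Speed limits (rad/s): [2.57, 2.57, 3.14, 3.14, 3.14, 3.14].

### API

Orientations are given as a unit quaternion [x, y, z, w].
In Python, from station import manip gives the robot as it stands.
- The arm moves only by the tool servo_tool, never from a script. Its argument "motion" is a list of rows, each a list of 3 entries, a list of its own where there are three numbers: the closure in counts, from 0 (fully open) to 255 (shut), then the shift along the tool's x, y, z in cm, then the turn, a rotation vector about the tool's x, y, z in rad. A call has exactly 10 rows; each row shifts and turns the commanded pose from where the row before left it, along the tool's axes as they then stand; what a row does not reach is not made up. A row lasts 1/8 s, in which the tool goes at most 62.5 mm and 10.7 degrees, less where a joint would pass 70% of its speed; a pose out of reach is approached as far as the arm can. A call is refused whole if a number of a shift passes 6.25 or a number of a turn 0.188, either way. A call with a gripper value outside its range is refused whole. The fingers move at their own pace and stop on an object; the grip force is fixed at half the most. Time passes only in rows, so rows that do not move let the fingers close, or fill a call up. It gives the time, the measured TCP pose, the force and the opening at its end, in the units of the state.
- manip.get_state(): the state, without advancing time (a new reading comes with each control period).
- manip.capture(name): name is "side" or "top"; returns (picture, depth): 480x640x3 uint8, blue, green, red; 480x640 float32, m along the optical axis (not along the pixel's ray), 0 where there is no reading.
- manip.camera_model(name): a dict with "vfov" (degrees; the focal length in pixels is half the picture's height over the tangent of half this angle, whatever the lens; pixels are square), "cx", "cy" (the principal point, pixels), "world_from_camera" (4x4, takes a point from camera to world coordinates). Camera axes: x right, y down, z forward; pixel columns grow to the right and rows downward; lengths in m; the calibration is good to about 2 mm. A picture is of the moment at which its call begins. camera_model takes no time and is no camera call.
- manip.close_job(): hands the job in, once; it reports no verdict.
The state is a dict: "t": time; "q": joint angles; "joint_velocities": joint speeds; "joint_efforts": joint torques, N m; "tcp_pos": TCP position; "tcp_rot": TCP orientation; "contact_force": force on the tool from outside, world axes, zero at the start; "torque": the same for the moment, N m; "opening": finger opening in m.
Only numpy, scipy, OpenCV 4.12 (cv2) and the standard library are available. Lean on these libraries where they do the work, as an engineer would, in place of code of your own. Each camera call takes 0.05 s, during which the arm holds its last target. There are 200 camera calls.

## Working session

There is one attempt and no reset: what is moved stays moved. The work goes in short steps, Python scripts to look and compute and a tool call to move; the robot and the scene stay as the last step left them, time stands still between calls to the robot, and variables do not carry over. Pictures are saved under pics/ and viewed, about 8 in all and at most 12, crops included, and the job is handed in when it is done.

Besides the shell and the picture viewer there is one more tool, called as name(argument=value, ...), one argument or row to a line, values as JSON. servo_tool: Moves the arm, as the interface text tells. Its arguments: {"type":"object","properties":{"motion":{"type":"array"}},"required":["motion"]}

```bash
mkdir -p pics; cat > h.py <<'E'
import numpy as np, cv2
from station import manip
def snap(n,tag):
    p,d=manip.capture(n); cv2.imwrite(f'pics/{tag}.png',p); np.save(f'pics/{tag}.npy',d); return p,d
def pw(n,d,u,v,r=2):
    m=manip.camera_model(n); f=240/np.tan(np.radians(m['vfov'])/2)
    w=d[int(v)-r:int(v)+r+1,int(u)-r:int(u)+r+1]; z=np.median(w[w>0])
    return (np.array(m['world_from_camera'])@[(u-m['cx'])/f*z,(v-m['cy'])/f*z,z,1])[:3]
def cloud(n,d):
    m=manip.camera_model(n); f=240/np.tan(np.radians(m['vfov'])/2)
    v,u=np.mgrid[:480,:640]; P=np.stack([(u-m['cx'])/f*d,(v-m['cy'])/f*d,d,np.ones_like(d)],-1)
    W=(P@np.array(m['world_from_camera']).T)[...,:3]; W[d<=0]=np.nan; return W
E
python3 - <<'E'
from h import *
for n in('top','side'):
    snap(n,n+'1'); m=manip.camera_model(n); print(n,m['vfov'],m['cx'],m['cy'],np.round(m['world_from_camera'],3).tolist())
s=manip.get_state(); print(s)
E
```

```text
top 45.4140308512557 317.89441754997756 234.96283531253204 [[-0.037, -0.975, 0.217, 0.255], [-0.999, 0.036, -0.009, 0.064], [0.001, -0.217, -0.976, 1.253], [0.0, 0.0, 0.0, 1.0]]
side 51.70243320732613 313.72350868400247 236.68575161593378 [[-0.971, -0.126, 0.202, 0.322], [-0.237, 0.582, -0.778, 0.706], [-0.02, -0.804, -0.595, 0.599], [0.0, 0.0, 0.0, 1.0]]
{'t': 0.1, 'q': array([-1.36099377e+00,  3.20264079e-01,  1.56557751e+00,  6.61141701e-06,
        1.25736547e+00, -1.99760040e-02]), 'joint_velocities': array([ 0.00101874, -0.00157532, -0.00359851, -0.00064482,  0.00047412,
        0.00120396]), 'joint_efforts': array([ 6.31294224e-04, -4.16407084e+01, -2.34704733e+01,  1.80839493e-05,
        4.89578408e-03, -5.87056761e-06]), 'tcp_pos': array([ 0.13091527, -0.55958521,  0.30313753]), 'tcp_rot': array([ 9.93407276e-01,  1.14635649e-01, -7.33697053e-05, -8.03868716e-04]), 'contact_force': array([-0.33402058,  0.29876619, -0.80321449]), 'torque': array([-0.0148682 ,  0.00434865,  0.01097661]), 'opening': 0.08532779824705153}
```

View pics/top1.png

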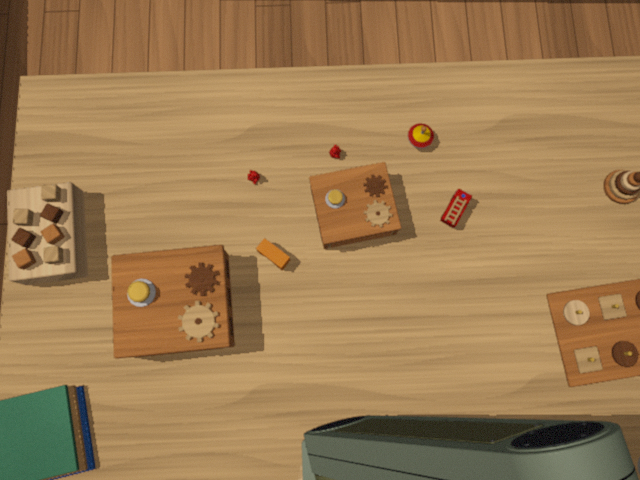

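View pics/side1.png

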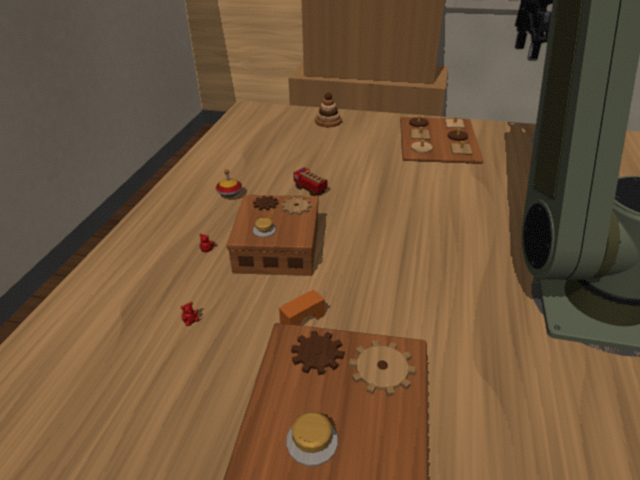

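The top view shows the smaller station at about (355,205) with its knob at (335,198), and the truck at (456,208). The side view shows a face with three windows at (274,260), probably the front, turned towards the side camera. I'll measure these next.

```bash
python3 - <<'E'
from h import *
d=np.load('pics/top1.npy'); W=cloud('top',d); ds=np.load('pics/side1.npy'); Ws=cloud('side',ds)
def rect(m,W):
    P=W[m]; r=cv2.minAreaRect((P[:,:2]*1000).astype(np.float32)); print(len(P),'z',np.round(np.median(P[:,2]),4),np.round(r[0],1),np.round(r[1],1),r[2]); print(np.round(cv2.boxPoints(r)).tolist())
v,u=np.mgrid[:480,:640]
roi=(u>300)&(u<405)&(v>155)&(v<255)
print('roof');rect(roi&(W[...,2]>.06)&(W[...,2]<.078),W)
print('knob');rect(roi&(W[...,2]>.082),W); k=W[roi&(W[...,2]>.082)]; print(k.mean(0),k[:,2].max())
r2=(u>430)&(u<480)&(v>180)&(v<235)
print('truck');rect(r2&(W[...,2]>.012),W);rect(r2&(W[...,2]>.037),W)
print('arch');rect((u>250)&(u<295)&(v>232)&(v<275)&(W[...,2]>.015),W)
print('table',np.nanmedian(W[120:150,150:230,2]))
for n,(x,y) in {'topple':(421,135),'bear':(336,152),'bear2':(254,177)}.items(): print(n,pw('top',d,x,y))
print('side knob',pw('side',ds,264,224), 'truck',pw('side',ds,310,178),'front',pw('side',ds,274,262))
p=cv2.imread('pics/side1.png'); q=cv2.imread('pics/top1.png')
a=cv2.resize(p[150:300,190:350],None,fx=3.5,fy=3.5,interpolation=2)[:420]
a=cv2.resize(p[155:290,210:345],(400,400),interpolation=2); b=cv2.resize(q[150:280,360:490],(400,400),interpolation=2)
cv2.imwrite('pics/crop1.png',np.hstack([a,b]))
E
```

```text
roof
5237 z 0.0706 [589.4 -27.3] [155.9 170.3] 9.575638771057129
[[498.0, 44.0], [527.0, -124.0], [680.0, -98.0], [652.0, 70.0]]
knob
173 z 0.0896 [572.9 -14.3] [104.7  30.9] 50.742027282714844
[[528.0, -45.0], [552.0, -65.0], [618.0, 17.0], [594.0, 36.0]]
[0.59586694 0.0143499  0.08956729] 0.09748455757718921
truck
647 z 0.0383 [ 579.3 -253.6] [36.2 82.5] 57.75457763671875
[[535.0, -247.0], [605.0, -291.0], [624.0, -260.0], [554.0, -216.0]]
398 z 0.0402 [ 578.9 -253.4] [35.9 81.6] 57.701351165771484
[[535.0, -247.0], [604.0, -290.0], [623.0, -260.0], [554.0, -216.0]]
arch
490 z 0.0399 [490.6 152.6] [70.5 30.6] 50.71154022216797
[[456.0, 135.0], [480.0, 116.0], [525.0, 170.0], [501.0, 190.0]]
table 0.00012915551883674325
topple [ 0.74665734 -0.18816548  0.04078605]
bear [0.72080747 0.00400828 0.02042177]
bear2 [0.66694655 0.19083004 0.02349294]
side knob [0.59138881 0.02099258 0.09015151] truck [ 0.57328336 -0.24191053  0.03963229] front [0.56682464 0.05250803 0.03148889]
```

View pics/crop1.png

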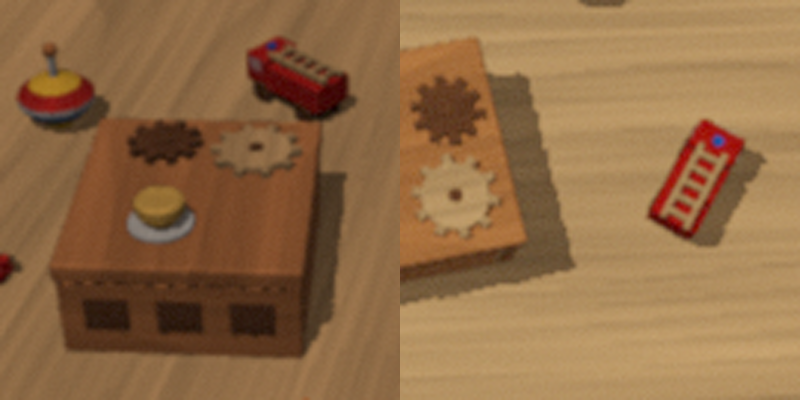

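The top crop puts the truck's nose (blue dot) towards +x,-y, so its yaw is about -32°. The windowed face in the side view is one of the 150 mm deep sides. The tray's front must therefore be the robot-facing side or the opposite one, and pressing will show which. I'll close the fingers and go over the knob.

servo_tool(
  motion=[
    [255, [4.5, -3.5, 0], [0, 0, 0]],
    [255, [4.5, -3.5, 0], [0, 0, 0]],
    [255, [4.5, -3.5, 0], [0, 0, 0]],
    [255, [4.5, -3.5, 0], [0, 0, 0]],
    [255, [4.5, -3.5, 0], [0, 0, 0]],
    [255, [4.5, -3.5, 0], [0, 0, 0]],
    [255, [4.5, -3.5, 0], [0, 0, 0]],
    [255, [4.5, -3.5, 0], [0, 0, 0]],
    [255, [4.5, -3.5, 0], [0, 0, 0]],
    [255, [4.5, -3.5, 0], [0, 0, 0]],
  ],
)

```text
t: 1.35
tcp_pos: [0.4902, -0.1149, 0.3037]
tcp_rot: [0.993, 0.115, -0.0, 0.0]
contact_force: [1.1, -0.3, -0.5]
opening: -0.0002
```

```bash
cat >> h.py <<'E'
from scipy.spatial.transform import Rotation as R
def to_tool(target):
    s=manip.get_state(); r=R.from_quat(s['tcp_rot']); print('t',s['t'],'tcp',np.round(s['tcp_pos'],4),'F',np.round(s['contact_force'],1),'yaw',np.degrees(np.arctan2(*r.as_matrix()[[1,0],0])),'tilt',np.round(r.as_matrix()[:,2],4),'open',s['opening'])
    print('shift cm',np.round(r.inv().apply(np.array(target)-s['tcp_pos'])*100,2))
E
python3 - <<'E'
from h import *
for n in('top','side'):
    d=np.load(f'pics/{n}1.npy'); W=cloud(n,d)
    m=(np.hypot(W[...,0]-.594,W[...,1]-.016)<.03)&(W[...,2]>.083)&(W[...,2]<.096)
    P=W[m]; c,r=cv2.minEnclosingCircle((P[:,:2]*1000).astype(np.float32)); print(n,len(P),P.mean(0),c,r,np.percentile(P[:,2],[5,50,95]))
to_tool([.595,.015,.18])
E
```

```text
top 170 [0.5962605  0.01476448 0.08959713] (597.333984375, 14.743510246276855) 16.193683624267578 [0.08565464 0.089631   0.09318635]
side 173 [0.59458178 0.01757856 0.0889478 ] (595.407470703125, 15.034181594848633) 16.497106552124023 [0.08388928 0.08970556 0.09122017]
t 1.35 tcp [ 0.4902 -0.1149  0.3037] F [ 1.1 -0.3 -0.5] yaw 13.17718219690194 tilt [-3.e-04 -2.e-04 -1.e+00] open -0.00018635884923845226
shift cm [ 13.17 -10.26  12.36]
```

servo_tool(
  motion=[
    [255, [3.3, -2.55, 0], [0, 0, 0]],
    [255, [3.3, -2.55, 0], [0, 0, 0]],
    [255, [3.3, -2.55, 0], [0, 0, 0]],
    [255, [3.3, -2.55, 0], [0, 0, 0]],
    [255, [0, 0, 3], [0, 0, 0]],
    [255, [0, 0, 3], [0, 0, 0]],
    [255, [0, 0, 3], [0, 0, 0]],
    [255, [0, 0, 2.5], [0, 0, 0]],
    [255, [0, 0, 1.3], [0, 0, 0]],
    [255, [0, 0, 0], [0, 0, 0]],
  ],
)

```text
t: 2.6
tcp_pos: [0.5944, 0.0128, 0.1751]
tcp_rot: [0.993, 0.115, -0.001, -0.0]
contact_force: [-0.1, -0.0, 0.7]
opening: -0.0002
```

```bash
python3 - <<'E'
from h import *
to_tool([.596,.015,.1557])
E
```

```text
t 2.6 tcp [0.5944 0.0128 0.1751] F [-0.1 -0.   0.7] yaw 13.16690147248285 tilt [-1.9e-03 -1.0e-04 -1.0e+00] open -0.00021385148294883927
shift cm [ 0.21 -0.18  1.94]
```

servo_tool(
  motion=[
    [255, [0.2, -0.2, 0.4], [0, 0, 0]],
    [255, [0, 0, 0.4], [0, 0, 0]],
    [255, [0, 0, 0.3], [0, 0, 0]],
    [255, [0, 0, 0.2], [0, 0, 0]],
    [255, [0, 0, 0.2], [0, 0, 0]],
    [255, [0, 0, 0.2], [0, 0, 0]],
    [255, [0, 0, 0.1], [0, 0, 0]],
    [255, [0, 0, 0.1], [0, 0, 0]],
    [255, [0, 0, 0], [0, 0, 0]],
    [255, [0, 0, 0], [0, 0, 0]],
  ],
)

```text
t: 3.85
tcp_pos: [0.5962, 0.0152, 0.157]
tcp_rot: [0.993, 0.115, 0.0, 0.0]
contact_force: [-0.5, -0.4, 3.9]
opening: -0.0
```

```bash
python3 - <<'E'
from h import *
to_tool([.596,.015,.1557])
p,d=snap('side','side2'); W=cloud('side',d)
# anything tall in front (-x side) of station
m=(W[...,2]>.02)&(W[...,0]>.38)&(W[...,0]<.5)&(W[...,1]>-.15)&(W[...,1]<.07); print(m.sum(), np.nanmean(W[m],0) if m.any() else '')
cv2.imwrite('pics/s2c.png',cv2.resize(p[120:320,180:420],(720,600)))
E
```

```text
t 3.85 tcp [0.5962 0.0152 0.157 ] F [-0.5 -0.4  3.9] yaw 13.168188531050903 tilt [ 1.e-04 -1.e-04 -1.e+00] open -4.118005677401726e-05
shift cm [-0.03  0.01  0.13]
1115 [0.47590929 0.03350769 0.28876604]
```

View pics/s2c.png

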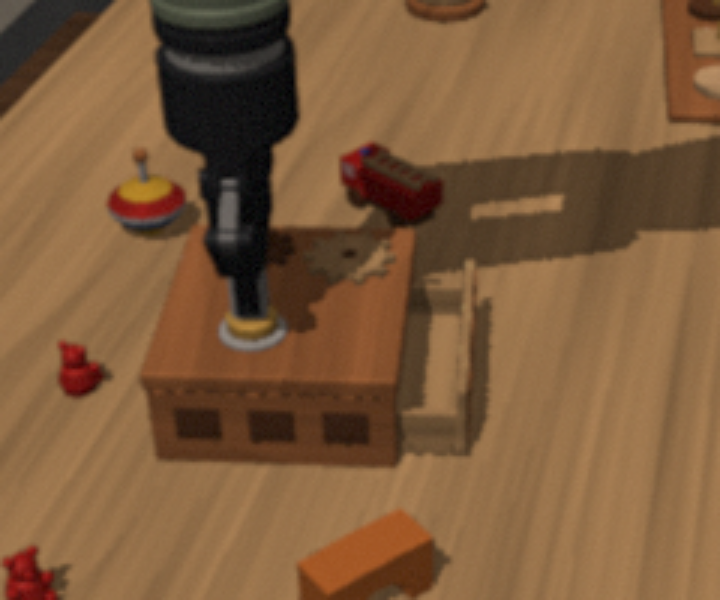

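The tray is out towards the robot, at about (435,370) in the crop. The knob went down to 3.9 N. Next I'll retract and go to the truck.

servo_tool(
  motion=[
    [255, [0, 0, -6], [0, 0, 0]],
    [0, [-1.55, 5.15, 0], [0, 0, 0]],
    [0, [-1.55, 5.15, 0], [0, 0, 0]],
    [0, [-1.55, 5.15, 0], [0, 0, 0]],
    [0, [-1.55, 5.15, 0], [0, 0, 0]],
    [0, [-1.55, 5.15, 0], [0, 0, 0]],
    [0, [0, 0, 0], [0, 0, 0.158]],
    [0, [0, 0, 0], [0, 0, 0.158]],
    [0, [0, 0, 0], [0, 0, 0.158]],
    [0, [0, 0, 0], [0, 0, 0.158]],
  ],
)

```text
t: 5.15
tcp_pos: [0.5794, -0.2533, 0.2162]
tcp_rot: [0.979, -0.202, -0.0, -0.0]
contact_force: [0.1, -0.2, 0.2]
opening: 0.0853
```

```bash
python3 - <<'E'
from h import *
to_tool([.579,-.2535,.078])
p,d=snap('side','side3'); W=cloud('side',d)
m=(np.abs(W[...,0]-.579)<.06)&(np.abs(W[...,1]+.2535)<.06)&(W[...,2]>.033)&(W[...,2]<.046)
r=cv2.minAreaRect((W[m][:,:2]*1000).astype(np.float32)); print(r)
p2,d2=snap('top','top3'); W=cloud('top',d2)
S=np.array([589.4,-27.3])/1000; a=np.radians(9.58)
L=np.stack([(W[...,0]-S[0])*np.cos(a)+(W[...,1]-S[1])*np.sin(a),-(W[...,0]-S[0])*np.sin(a)+(W[...,1]-S[1])*np.cos(a)],-1)
m=(L[...,0]<-.09)&(L[...,0]>-.23)&(abs(L[...,1])<.1)&(W[...,2]>.008)&(W[...,2]<.06)
P=W[m]; r=cv2.minAreaRect((P[:,:2]*1000).astype(np.float32)); print('tray',r); 
for lo,hi in((.008,.016),(.03,.038),(.049,.058)):
    k=m&(W[...,2]>lo)&(W[...,2]<hi); print(lo,k.sum(),L[k].min(0),L[k].max(0)) if k.any() else 0
cv2.imwrite('pics/t3c.png',cv2.resize(p2[140:300,280:500],(800,582)))
E
```

```text
t 5.15 tcp [ 0.5794 -0.2533  0.2162] F [ 0.1 -0.2  0.2] yaw -23.35285081173082 tilt [-4.e-04  1.e-04 -1.e+00] open 0.08531153199814424
shift cm [-0.02  0.03 13.82]
((578.0602416992188, -253.7185821533203), (38.53107833862305, 82.95294189453125), 57.842159271240234)
tray ((454.08953857421875, -40.24492645263672), (91.3709487915039, 163.27772521972656), 10.038593292236328)
0.008 1550 [-0.18104428 -0.06579963] [-0.09000605  0.09138555]
0.03 193 [-0.18119526 -0.07108335] [-0.0901267   0.07209732]
0.049 91 [-0.18163956  0.01415204] [-0.17325542  0.07067725]
```

View pics/t3c.png

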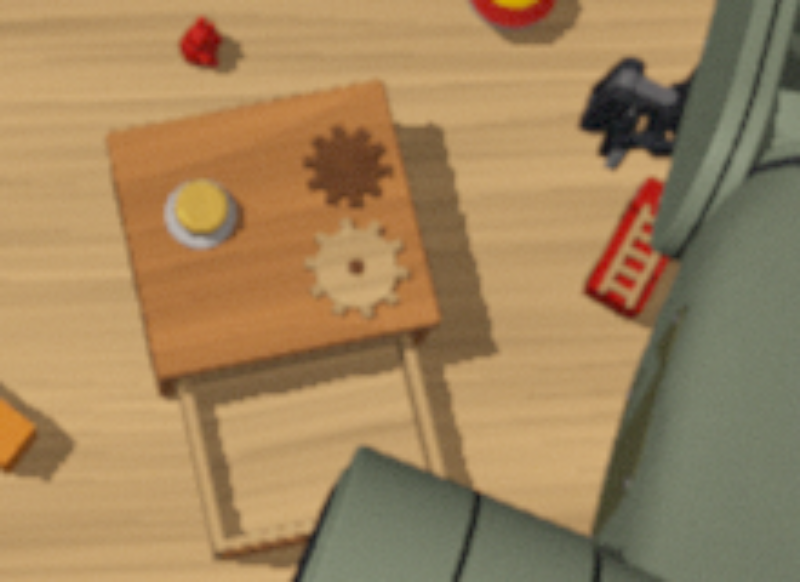

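The tray is fully out: its front panel measures 106 mm ahead of the station front, at about (215,550) in the crop, and it is centred in y. The truck positions from both cameras agree to about 1 mm. Descending to grasp.

servo_tool(
  motion=[
    [0, [0, 0, 0], [0, 0, 0.155]],
    [0, [-0.05, 0, 4], [0, 0, 0]],
    [0, [0, 0, 4], [0, 0, 0]],
    [0, [0, 0, 3], [0, 0, 0]],
    [0, [0, 0, 1.8], [0, 0, 0]],
    [0, [0, 0, 1.0], [0, 0, 0]],
    [0, [0, 0, 0], [0, 0, 0]],
    [255, [0, 0, 0], [0, 0, 0]],
    [255, [0, 0, 0], [0, 0, 0]],
    [255, [0, 0, 0], [0, 0, 0]],
  ],
)

```text
t: 6.5
tcp_pos: [0.5794, -0.2531, 0.0799]
tcp_rot: [0.961, -0.275, 0.001, 0.0]
contact_force: [0.7, 0.0, 2.0]
opening: 0.0352
```

```bash
python3 - <<'E'
from h import *
to_tool([.467,-.048,.2])
E
```

```text
t 6.5 tcp [ 0.5794 -0.2531  0.0799] F [0.7 0.  2. ] yaw -31.920583757682945 tilt [ 1.6e-03 -8.0e-04 -1.0e+00] open 0.03515222097523395
shift cm [-20.36 -11.47 -12.04]
```

servo_tool(
  motion=[
    [255, [0, 0, -2], [0, 0, 0]],
    [255, [0, 0, -4], [0, 0, 0]],
    [255, [0, 0, -4], [0, 0, 0]],
    [255, [-2, -1.1, 0], [0, 0, 0]],
    [255, [-4, -2.3, 0], [0, 0, 0]],
    [255, [-4, -2.3, 0], [0, 0, 0]],
    [255, [-4, -2.3, 0], [0, 0, 0]],
    [255, [-4, -2.3, 0], [0, 0, 0]],
    [255, [-2.3, -1.2, 0], [0, 0, 0]],
    [255, [0, 0, 0], [0, 0, 0]],
  ],
)

```text
t: 7.75
tcp_pos: [0.4665, -0.0468, 0.1791]
tcp_rot: [0.962, -0.274, -0.0, 0.0]
contact_force: [0.3, 0.2, -1.2]
opening: 0.0351
```

servo_tool(
  motion=[
    [255, [0, 0, 0], [0, 0, -0.08]],
    [255, [0, 0, 0], [0, 0, -0.13]],
    [255, [0, 0, 0], [0, 0, -0.13]],
    [255, [0, 0, 0], [0, 0, -0.13]],
    [255, [0, 0, 0], [0, 0, -0.13]],
    [255, [0, 0, 0], [0, 0, -0.124]],
    [255, [0, 0, 0], [0, 0, 0]],
    [255, [0, 0, 0], [0, 0, 0]],
    [255, [0, 0, 0], [0, 0, 0]],
    [255, [0, 0, 0], [0, 0, 0]],
  ],
)

```text
t: 9.0
tcp_pos: [0.4676, -0.048, 0.1789]
tcp_rot: [0.997, 0.083, 0.0, 0.0]
contact_force: [1.3, -0.4, -0.6]
opening: 0.0352
```

```bash
python3 - <<'E'
from h import *
to_tool([.467,-.048,.0915])
p,d=snap('side','side4')
W=cloud('side',d); print('panel top?',0)
cv2.imwrite('pics/s4c.png',cv2.resize(p[120:320,180:420],(720,600)))
E
```

```text
t 9.0 tcp [ 0.4676 -0.048   0.1789] F [ 1.3 -0.4 -0.6] yaw 9.526489336723985 tilt [ 1.e-04 -1.e-04 -1.e+00] open 0.035165143590426
shift cm [-0.05 -0.01  8.74]
panel top? 0
```

View pics/s4c.png

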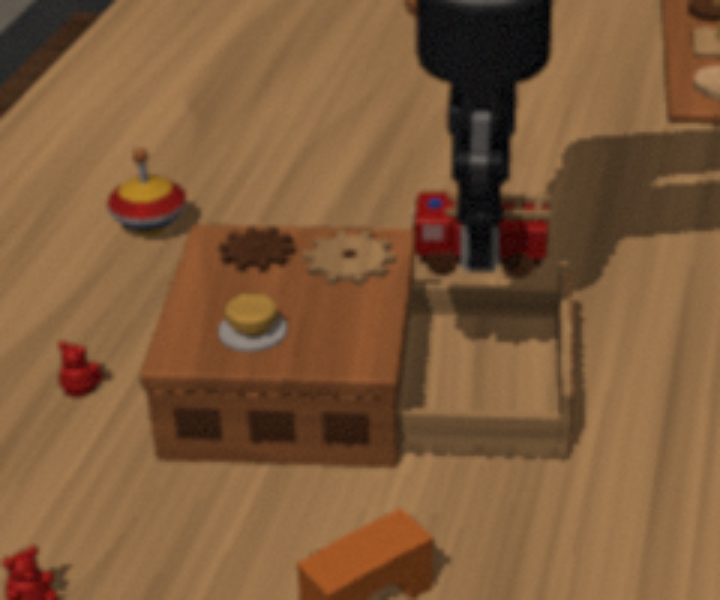

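```bash
python3 - <<'E'
from h import *
d=np.load('pics/side4.npy'); W=cloud('side',d); p=cv2.imread('pics/side4.png').astype(int)
red=(p[...,2]>90)&(p[...,1]<50)
S=np.array([.5894,-.0273]); a=np.radians(9.58)
L=(W[...,:2]-S)@np.array([[np.cos(a),-np.sin(a)],[np.sin(a),np.cos(a)]])
m=red&(W[...,2]>.08)&(W[...,2]<.16)&(abs(L[...,0]+.12)<.08)&(abs(L[...,1])<.06)
print(m.sum(),np.percentile(L[m],[1,99],axis=0),np.percentile(W[m][:,2],[1,99]))
E
```

```text
159 [[-0.16396771 -0.01253492]
 [-0.08571645  0.01949925]] [0.12456948 0.14170133]
```

servo_tool(
  motion=[
    [255, [-0.1, 0, 1.5], [0, 0, 0]],
    [255, [0, 0, 2], [0, 0, 0]],
    [255, [0, 0, 1], [0, 0, 0]],
    [255, [0, 0, 0.5], [0, 0, 0]],
    [255, [0, 0, 0], [0, 0, 0]],
    [255, [0, 0, 0], [0, 0, 0]],
    [255, [0, 0, 0], [0, 0, 0]],
    [255, [0, 0, 0], [0, 0, 0]],
    [255, [0, 0, 0], [0, 0, 0]],
    [255, [0, 0, 0], [0, 0, 0]],
  ],
)

```text
t: 10.3
tcp_pos: [0.4665, -0.0482, 0.1289]
tcp_rot: [0.997, 0.083, 0.0, 0.0]
contact_force: [0.5, 0.5, -1.2]
opening: 0.0352
```

servo_tool(
  motion=[
    [255, [0, 0, 1.2], [0, 0, 0]],
    [255, [0, 0, 1], [0, 0, 0]],
    [255, [0, 0, 0.7], [0, 0, 0]],
    [255, [0, 0, 0.3], [0, 0, 0]],
    [255, [0, 0, 0.2], [0, 0, 0]],
    [255, [0, 0, 0.1], [0, 0, 0]],
    [255, [0, 0, 0.1], [0, 0, 0]],
    [255, [0, 0, 0.05], [0, 0, 0]],
    [255, [0, 0, 0], [0, 0, 0]],
    [255, [0, 0, 0], [0, 0, 0]],
  ],
)

```text
t: 11.55
tcp_pos: [0.4665, -0.0482, 0.0925]
tcp_rot: [0.997, 0.083, 0.0, 0.0]
contact_force: [-0.2, -0.5, -1.5]
opening: 0.0354
```

servo_tool(
  motion=[
    [255, [0, 0, 0.05], [0, 0, 0]],
    [255, [0, 0, 0], [0, 0, 0]],
    [255, [0, 0, 0.05], [0, 0, 0]],
    [255, [0, 0, 0], [0, 0, 0]],
    [255, [0, 0, 0], [0, 0, 0]],
    [255, [0, 0, 0], [0, 0, 0]],
    [255, [0, 0, 0], [0, 0, 0]],
    [255, [0, 0, 0], [0, 0, 0]],
    [255, [0, 0, 0], [0, 0, 0]],
    [255, [0, 0, 0], [0, 0, 0]],
  ],
)

```text
t: 12.8
tcp_pos: [0.4668, -0.0481, 0.0918]
tcp_rot: [0.997, 0.083, 0.0, 0.0]
contact_force: [-0.4, 1.0, 4.8]
opening: 0.035
```

Contact at 4.8 N, so the truck is standing on the tray floor. I'll ease off, open partway and go straight up.

servo_tool(
  motion=[
    [255, [0, 0, -0.03], [0, 0, 0]],
    [90, [0, 0, 0], [0, 0, 0]],
    [90, [0, 0, 0], [0, 0, 0]],
    [90, [0, 0, 0], [0, 0, 0]],
    [90, [0, 0, 0], [0, 0, 0]],
    [90, [0, 0, -1], [0, 0, 0]],
    [90, [0, 0, -2], [0, 0, 0]],
    [90, [0, 0, -4], [0, 0, 0]],
    [90, [0, 0, -5], [0, 0, 0]],
    [90, [0, 0, -5], [0, 0, 0]],
  ],
)

```text
t: 14.05
tcp_pos: [0.4662, -0.0481, 0.2639]
tcp_rot: [0.997, 0.083, 0.0, 0.0]
contact_force: [0.6, -0.9, -0.4]
opening: 0.055
```

servo_tool(
  motion=[
    [90, [0, 5, 0], [0, 0, 0]],
    [90, [0, 5, 0], [0, 0, 0]],
    [90, [0, 5, 0], [0, 0, 0]],
    [90, [0, 5, 0], [0, 0, 0]],
    [90, [0, 5, 0], [0, 0, 0]],
    [90, [0, 5, 0], [0, 0, 0]],
    [90, [0, 0, 0], [0, 0, 0]],
    [90, [0, 0, 0], [0, 0, 0]],
    [90, [0, 0, 0], [0, 0, 0]],
    [90, [0, 0, 0], [0, 0, 0]],
  ],
)

```text
t: 15.3
tcp_pos: [0.5163, -0.3429, 0.2622]
tcp_rot: [0.996, 0.084, 0.0, 0.0]
contact_force: [0.4, 0.8, -0.2]
opening: 0.0554
```

```bash
python3 - <<'E'
from h import *
p,d=snap('side','side5'); W=cloud('side',d); a=np.radians(9.58)
L=(W[...,:2]-np.array([.5894,-.0273]))@np.array([[np.cos(a),-np.sin(a)],[np.sin(a),np.cos(a)]])
i=(L[...,0]<-.085)&(L[...,0]>-.168)&(abs(L[...,1])<.04)&(W[...,2]>.045)&(W[...,2]<.07)
print('truck top z',np.percentile(W[i][:,2],[5,50,95]),cv2.minAreaRect((L[i]*1000).astype(np.float32)))
k=(abs(L[...,1])<.07)&(W[...,2]>.045)&(W[...,2]<.056)&(L[...,0]<-.17)&(L[...,0]>-.2); print('panel',np.percentile(L[k][:,0],[5,50,95]))
cv2.imwrite('pics/s5c.png',cv2.resize(p[120:320,180:420],(720,600)))
E
```

```text
truck top z [0.04640284 0.05157943 0.05497593] ((-125.17236328125, 2.8943424224853516), (37.08293914794922, 80.65440368652344), 87.30131530761719)
panel [-0.18196788 -0.17844655 -0.17509885]
```

View pics/s5c.png

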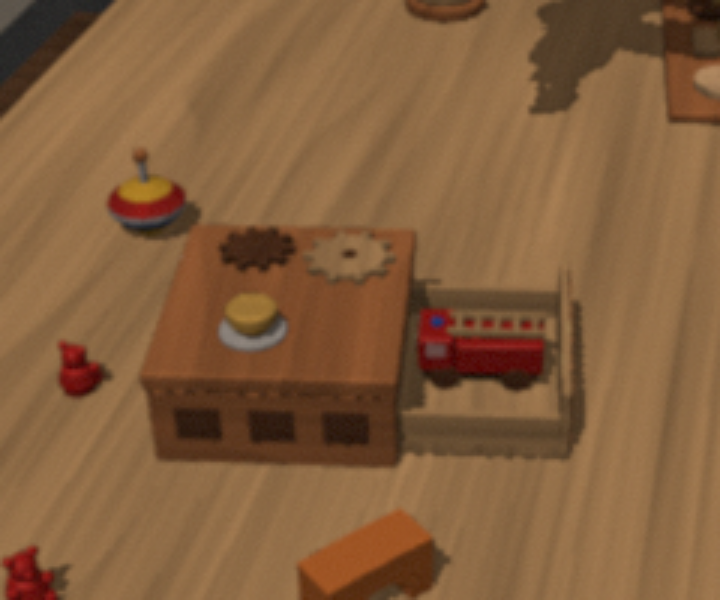

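The truck stands on its wheels in the tray at about (482,345), the tray is fully out and the arm is clear.

```bash
python3 -c "
from station import manip
print(manip.close_job())"
```

```text
the job is handed in; nothing more can be done
None
```

The truck is standing on its wheels in the open tray of the smaller fire station, and the job was handed in at about 15.4 s of the allowed 51 s.

- **Tray:** I pressed the knob with closed fingers to about 3.9 N, and the tray sprang out towards the robot. Its front panel was still about 106 mm ahead of the station front in the last check, which means fully out.
- **Truck:** I gripped it by its flanks and lowered it until it touched the tray floor at about 4.8 N. I eased off slightly, then opened the fingers and lifted clear.
- **Last checks:** The final picture shows the truck upright. Its top measures about 52 mm above the table, where 54 mm is expected, and it lies about 2 to 3 mm from the tray's centre. The gripper was about 0.3 m away and touching nothing.

No check failed or disagreed beyond 2–3 mm of measurement error.

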